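# Set a push-to-turn shaker selector and start the shaker

### The job

Set the shaker's black speed selector to the position marked by the orange stud: push the selector in, turn it until its white pointer line points at the orange stud, and let it spring back out there into its notch. Then start the shaker by pressing the green button fully in and letting go. Leave the two cups standing where they are on the shaker's platform.

Things in the scene. Friction and masses are not known exactly. Their poses are not given: they have to be found in the camera images.
- shaker: Pale grey bench shaker, fixed, 260 (x) x 240 x 110 mm. Origin: centre of its underside, x to its back, z up. Its front half is a panel sloping 30 deg up to the back: outward normal (-0.5, 0, 0.866), uphill (0.866, 0, 0.5). Dial centre on the panel at (-65, 30, 72.5) mm, panel 75 mm up- and downhill of it. Platform on the rear half, 126 mm up.
- selector_grip (a point): Black selector knob: bar handle 76 mm long, 16 thick, 43 high, on a round skirt (80 mm diameter). Point on the knob's axis at grip height, 42 mm above the panel; bar top 58 mm, skirt top 15 mm above the panel. z: knob axis, out of the panel; x: along the bar to the end with the white pointer line; y: across its 16 mm.
- selector_turn (a joint): Turn of the selector, rad: 0 = pointer uphill, growing counter-clockwise looking onto the panel (to the shaker's +y). Notches every 0.628 (36 deg) from -2.513 to 2.513 and near 3.14; end stops at +-3.05, so it cannot go round. A sprung plunger draws it to the nearest notch (up to about 0.2 N m to leave one). Starts at -0.628, 0 or 0.628, rarely between.
- selector_push (a joint): How far the selector is pushed in along its axis, m: 0 out, 0.0075 at its inner stop. A spring (3.5 N out, 5.5 N at the stop) pushes it out. While it is out a lock pin blocks turning; pushed in by 6.5 mm or more it turns from notch to notch. Let go in or near a notch it springs out and is locked again; let go half-way between notches it may stay in.
- selector_aim (a point): The point that the pointer aims at: 62 mm from the knob's axis along the pointer, 4 mm above the panel; turns with the selector.
- orange_mark (a point): Orange round stud, 16 mm across, 6 mm high, 62 mm from the dial's centre: marks the wanted notch, selector_turn +2.513 or -2.513 (low on the left or low on the right of the dial). A blue stud alike stands at the other of these two and is not wanted; the other notches have black dots. Point at the stud's middle, 3 mm above the panel.
- start_button_top (a point): Centre of the top face of the green start button (30 mm across), on the same panel 115 mm to the right (-y of the shaker) of the dial's centre; it is pressed along the panel normal.
- start_button (a joint): How far the start button is pressed, m: 0 out, 0.006 fully in (about 5 N); springs back.
- orange_cup (a point): Specimen cup with orange lid, 63 mm diameter, 71 mm high, loose on the shaker's platform (126 mm above the worktop); the point is its centre, 35 mm above its base.
- white_cup (a point): Specimen cup with white lid, 63 mm diameter, 81 mm high, loose on the platform; the point is 40 mm above its base.
Mind the look-alikes: they are no part of the job. Leave any pink or turquoise look-alike of the part that bears white_cup alone.

How it is judged:
By the outcome, as a careful person would: the job done as asked, in the order asked, and still so for the second after the job is handed in, with the robot touching nothing.
It also fails if it takes over 72 s, if anything falls off the work surface, if the arm or the gripper's body presses on something with over 40 N, if the wrist force passes 120 N, or if a joint passes its speed limit or range.

### The arm

A 7-joint arm with a two-finger parallel gripper is mounted at the origin on a cart in front of the work surface, level with it; the furniture and walls round the work are solid. World frame = base frame: x ahead of the robot, y to its left, z up, the work surface at z = 0. Lengths are in mm, angles in rad, forces in N, time in s.
With the tool pointing down it reaches from about 400 to 850 mm from the base axis. Payload 6.9 kg.
Tool frame: the origin (TCP) lies midway between the tips of the shut fingers; the grasp point (between the pads) lies 19 mm behind it (env.grasp_offset is the distance from the TCP to the grasp point, in mm); z points along the fingers, y is the line along which they close (so a half turn about z gives the same grasp; the last joint's range is limited). The gripper opens to 85 mm and grips with 20 to 120 N. Pads are 22 mm wide; open, the fingers measure 114 mm over their backs; the gripper's body (76 mm by 85 mm) begins 54 mm behind the grasp point. The pads swing forward as they close: fully open they stand 13 mm farther back than shut.
Start: joints at [1.24, 0.507, -0.238, 1.5, 0.126, 1.149, -0.155], TCP at [263.805, -566.585, 231.275] pointing down, gripper open.
Joint ranges: [-3.08, 3.08], [-0.24, 2.05], [-1.43, 1.35], [0, 2.5], [-1.52, 4.66], [0.17, 1.96], [-2.89, 2.89]. Speed limits (rad/s): [2.39, 2.39, 3.14, 3.14, 3.14, 3.14, 3.14].

### API

Orientations are given as [roll, pitch, yaw] about the fixed x, y, z axes, in that order (R = Rz(yaw) Ry(pitch) Rx(roll)).
In Python, from bench import env, eyes gives the robot as it stands.
- The arm moves only by the tool step_arm, never from a script. Its argument "deltas" is one flat list of numbers, 4 for each row, row after row: the shift along the tool's x, y, z in mm, then the turn about the tool's z in rad. A call has 1 to 20 rows; each row shifts and turns the commanded pose from where the row before left it, along the tool's axes as they then stand; what a row does not reach is not made up. A row lasts 1/12 s, in which the tool goes at most 41.7 mm and 7.16 degrees, less where a joint would pass 70% of its speed; a pose out of reach is approached as far as the arm can. A call is refused whole if a number of a shift passes 41.7 or a number of a turn 0.125, either way. A call with a gripper value outside its range is refused whole. "gripper" is the closure in counts, from 0 (fully open) to 255 (shut), set as the call begins (left out, the last holds). The fingers move at their own pace and stop on an object; the grip force is fixed at half the most. Time passes only in rows, so rows that do not move let the fingers close. It gives the time, the measured TCP pose, the force, the opening and the grip force at its end, in the units of the state.
- env.get_state(): the state, without advancing time (a new reading comes with each control period).
- eyes.capture(name): name is "scene" or "top" or "wrist"; returns the picture (420x560x3 uint8, red, green, blue); there is no depth.
- eyes.get_calibration(name): a dict with "vfov" (degrees; the focal length in pixels is half the picture's height over the tangent of half this angle, whatever the lens; pixels are square), "cx", "cy" (the principal point, pixels), "distortion" ([k1, k2, p1, p2, k3] as OpenCV has them; the pictures are not rectified), "world_to_cam" (4x4, takes a point from world to camera coordinates); the wrist camera has in their place "T_tool_cam" (4x4, takes a point from camera to tool coordinates, whose origin is the TCP and whose axes are the flange's). Camera axes: x right, y up, looking along -z (the intrinsics and any distortion apply to the point x, -y, -z); pixel columns grow to the right and rows downward; lengths in mm; the calibration is good to about 2 mm. A picture is of the moment at which its call begins: read the wrist's pose just before it. get_calibration takes no time and is no camera call.
- env.job_done(): hands the job in; it is judged then, once.
The state is a dict: "time_s": time; "joint_positions": joint angles; "joint_vel": joint speeds; "joint_efforts": joint torques, N m; "eef_pos": TCP position; "tool_rot": TCP orientation; "contact_force": force on the tool from outside, world axes, zero at the start; "ft_torque": the same for the moment, N m; "finger_gap": opening from 0.0 (shut) to 1.0 (fully open); "gripper_force": force on a finger pad.
Only numpy, scipy, OpenCV 4.12 (cv2) and the standard library are available. Lean on these libraries where they do the work, as an engineer would, in place of code of your own. Each camera call takes 0.05 s, during which the arm holds its last target. There are 200 camera calls.

## Working session

There is one attempt and no reset: what is moved stays moved. The work goes in short steps, Python scripts to look and compute and a tool call to move; the robot and the scene stay as the last step left them, time stands still between calls to the robot, and variables do not carry over. Pictures are saved under pics/ and viewed, at most 10 in all, crops included, and the job is handed in when it is done.

Besides the shell and the picture viewer there is one more tool, called in YAML: its name, and indented under it one key for each argument. step_arm: Moves the arm, as the interface text tells. Its arguments: {"type":"object","properties":{"deltas":{"type":"array","items":{"type":"number"}},"gripper":{"type":"number"}},"required":["deltas"]}

```bash
ls; mkdir -p pics; python3 - <<'E'
from bench import env,eyes
import cv2,numpy as np
s=env.get_state();print({k:np.round(v,3).tolist() for k,v in s.items()})
ims=[]
for n in("scene","top"):
    im=eyes.capture(n);cv2.imwrite(f"pics/{n}0.png",im[:,:,::-1]);c=eyes.get_calibration(n);print(n,c["vfov"],c["cx"],c["cy"],c["distortion"],np.round(c["world_to_cam"],3).tolist())
c=eyes.get_calibration("wrist");print(c)
E
```

```text
pics
{'time_s': 0.0, 'joint_positions': [1.241, 0.508, -0.238, 1.501, 0.126, 1.149, -0.155], 'joint_vel': [-0.0, -0.0, -0.001, 0.001, 0.002, -0.002, 0.0], 'joint_efforts': [-0.0, -62.06, -2.186, -24.965, 0.013, 0.012, -0.0], 'eef_pos': [263.529, -566.155, 230.423], 'tool_rot': [-3.14, 0.0, 0.436], 'contact_force': [-1.187, -0.137, 0.151], 'ft_torque': [0.012, -0.002, -0.006], 'gripper_force': 0.0, 'finger_gap': 0.999}
scene 55.37877706388569 276.35159263050446 210.83140034498342 [-0.11243561  0.          0.          0.          0.        ] [[-0.784, -0.621, -0.009, 378.053], [0.284, -0.372, 0.884, -373.673], [-0.552, 0.69, 0.468, -388.699], [0.0, 0.0, 0.0, 1.0]]
top 53.565398496696496 289.2846588031642 202.70607608944556 [-0.04592738  0.          0.          0.          0.        ] [[0.01, -1.0, -0.026, -192.129], [0.997, 0.008, 0.079, -631.466], [-0.079, -0.027, 0.997, -986.04], [0.0, 0.0, 0.0, 1.0]]
{'vfov': 70.4150225035342, 'cx': 278.02855029611385, 'cy': 208.3334498283231, 'distortion': array([-0.03043065,  0.        ,  0.        ,  0.        ,  0.        ]), 'T_tool_cam': array([[-7.99006416e-04,  9.61153762e-01,  2.76012332e-01,
         7.02852873e+01],
       [ 9.99999563e-01,  6.34192080e-04,  6.86382241e-04,
         8.74744330e-01],
       [ 4.84674038e-04,  2.76012760e-01, -9.61153849e-01,
        -1.43065710e+02],
       [ 0.00000000e+00,  0.00000000e+00,  0.00000000e+00,
         1.00000000e+00]])}
```

View pics/scene0.png

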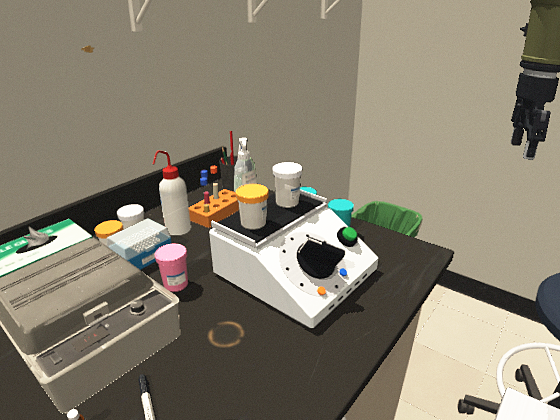

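View pics/top0.png

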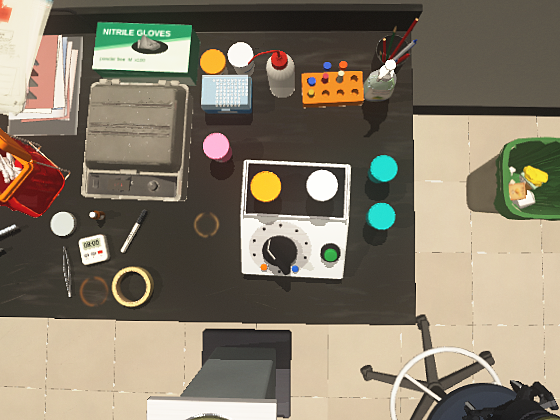

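Both views show the shaker with its pointer-side dial. The orange stud is low on the left of the dial (top ≈ (264,268)), blue low on the right (295,269), and the green button at (330,255). Next I'll triangulate them and enlarge the dial.

```bash
cat > h.py <<'E'
import numpy as np,cv2
from bench import env,eyes
from scipy.spatial.transform import Rotation as Ro
def K(c):
    f=210/np.tan(np.radians(c["vfov"]/2));return np.array([[f,0,c["cx"]],[0,f,c["cy"]],[0,0,1]])
def T_wc(n,s=None):
    c=eyes.get_calibration(n)
    if n!="wrist": return np.linalg.inv(c["world_to_cam"])
    T=np.eye(4);T[:3,:3]=Ro.from_euler("xyz",s["tool_rot"]).as_matrix();T[:3,3]=s["eef_pos"]
    return T@c["T_tool_cam"]
def ray(n,px,s=None):
    c=eyes.get_calibration(n);u=cv2.undistortPoints(np.array([[px]],float),K(c),np.array(c["distortion"]))[0,0]
    T=T_wc(n,s);d=T[:3,:3]@np.array([u[0],-u[1],-1]);return T[:3,3],d/np.linalg.norm(d)
def proj(n,P,s=None):
    c=eyes.get_calibration(n);q=(np.linalg.inv(T_wc(n,s))@np.append(P,1))[:3]*[1,-1,-1]
    return cv2.projectPoints(q[None],np.zeros(3),np.zeros(3),K(c),np.array(c["distortion"]))[0].ravel()
def tri(rs):
    A=sum(np.eye(3)-np.outer(d,d) for o,d in rs);b=sum((np.eye(3)-np.outer(d,d))@o for o,d in rs);p=np.linalg.solve(A,b)
    return p,[np.linalg.norm(np.cross(p-o,d)) for o,d in rs]
def plane(r,z): o,d=r;return o+d*(z-o[2])/d[2]
HSV={"orange":((5,150,120),(22,255,255)),"blue":((105,140,80),(125,255,255)),"green":((55,120,50),(80,255,255))}
def blob(im,col,box,mn=8):
    m=cv2.inRange(cv2.cvtColor(im,cv2.COLOR_RGB2HSV),*HSV[col]);x0,y0,x1,y1=box;k=np.zeros_like(m);k[y0:y1,x0:x1]=m[y0:y1,x0:x1]
    n,_,st,ce=cv2.connectedComponentsWithStats(k);return [(int(st[i,4]),ce[i].round(2).tolist()) for i in range(1,n) if st[i,4]>=mn]
E
python3 - <<'E'
from h import *
b={"scene":(270,215,375,310),"top":(245,220,345,275)}
im={n:cv2.imread(f"pics/{n}0.png")[:,:,::-1].copy() for n in b}
P={}
for col in HSV:
    r=[]
    for n in b:
        L=blob(im[n],col,b[n]);print(col,n,L);r.append(ray(n,max(L)[1]))
    P[col]=tri(r);print(P[col])
print(np.linalg.norm(P["orange"][0]-P["blue"][0]),"expect",2*62*np.sin(2.513))
a=cv2.resize(im["scene"][215:315,265:390],None,fx=4,fy=4,interpolation=3);t=cv2.resize(im["top"][215:285,240:350],None,fx=4.5,fy=4.5,interpolation=3)
o=np.zeros((400+t.shape[0]-0,500,3),np.uint8);o=np.zeros((max(a.shape[0],t.shape[0]),0,3),np.uint8)
cv2.imwrite("pics/z0.png",a[:,:,::-1])
E
```

```text
orange scene [(49, [321.0, 290.49])]
orange top [(34, [263.32, 266.59])]
(array([ 480.70707408, -128.24688049,   51.44664944]), [np.float64(0.2876692160791925), np.float64(0.2876692160792676)])
blue scene [(41, [342.8, 271.78])]
blue top [(32, [294.5, 268.5])]
(array([ 477.43706473, -200.8766527 ,   51.8123065 ]), [np.float64(0.03621502824766888), np.float64(0.03621502824756849)])
green scene [(157, [349.04, 233.34])]
green top [(140, [330.1, 254.87])]
(array([ 511.64235049, -280.7637517 ,   87.40311013]), [np.float64(0.16326905256767835), np.float64(0.16326905256779403)])
72.70426726293726 expect 72.91286803316763
```

View pics/z0.png

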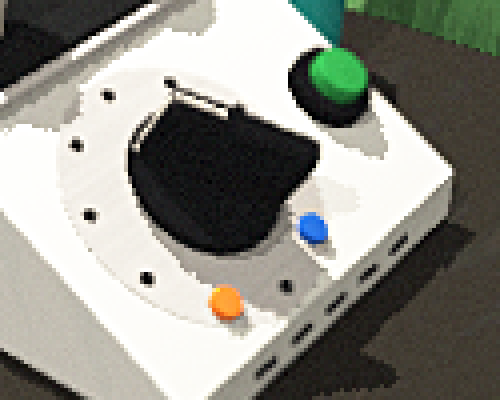

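The dial centre comes out near (524, −167, 72.5) and the shaker's yaw at about −0.045. The orange stud is at +y, so the target is +2.513. The tool can only point down, so I'll use the shut fingers as a peg on the skirt beside the bar. First I turn the wrist so the camera is clear of the cups.

step_arm:
  deltas: [0,0,-5,-0.12,0,0,-5,-0.12,0,0,-5,-0.12,0,0,-5,-0.12,0,0,-5,-0.12,0,0,-5,-0.12,0,0,-5,-0.12,0,0,-5,-0.12,0,0,-5,-0.12,0,0,-5,-0.12,0,0,-5,-0.12,0,0,-5,-0.12,0,0,0,-0.12,0,0,0,0]
  gripper: 255

```text
time_s: 1.27
eef_pos: [263.6, -566.6, 291.0]
tool_rot: [3.141, -0.001, 2.001]
contact_force: [-0.6, -0.1, 0.2]
finger_gap: -0.002
gripper_force: 0.0
```

```bash
cat > go.py <<'E'
from h import *
import sys
s=env.get_state();R=Ro.from_euler("xyz",s["tool_rot"]).as_matrix()
print(np.round(s["eef_pos"],1),np.round(s["tool_rot"],3),"q",np.round(s["joint_positions"],2),"F",np.round(s["contact_force"],1),"t",round(s["time_s"],1))
a=np.array(sys.argv[1:],float).reshape(-1,3) if len(sys.argv)>1 else []
p=s["eef_pos"]
for t in a: print("to",t,"tool delta",np.round(R.T@(t-p),1));p=t
E
python3 go.py 524 -167 260
```

```text
[ 263.6 -566.6  291. ] [ 3.141e+00 -1.000e-03  2.001e+00] q [ 1.47  0.52 -0.64  1.39  0.31  1.33  1.25] F [-0.6 -0.1  0.2] t 1.3
to [ 524. -167.  260.] tool delta [254.6 403.3  31.2]
```

step_arm:
  deltas: [18,29,0,0,18,29,0,0,18,29,0,0,18,29,0,0,18,29,0,0,18,29,0,0,18,29,0,0,18,29,3,0,18,29,3,0,18,29,5,0,18,29,5,0,18,29,5,0,18,29,5,0,18,27,5,0,0,0,0,0,0,0,0,0]

```text
time_s: 2.6
eef_pos: [528.5, -168.0, 259.7]
tool_rot: [-3.141, -0.001, 1.997]
contact_force: [-0.3, -0.3, -0.8]
finger_gap: -0.0
gripper_force: 0.0
```

```bash
python3 go.py; python3 - <<'E'
from h import *
s=env.get_state();im=eyes.capture("wrist");cv2.imwrite("pics/w1.png",im[:,:,::-1])
for c in HSV: print(c,blob(im,c,(0,0,560,420),30))
print([proj("wrist",p,s).round() for p in([480.7,-128.2,50],[477.4,-200.9,50],[511.6,-280.8,86],[524,-167,72.5])])
E
```

```text
[ 528.5 -168.   259.7] [-3.141e+00 -1.000e-03  1.997e+00] q [ 0.74  0.44 -0.72  1.64  0.3   1.19  0.37] F [-0.3 -0.3 -0.8] t 2.6
orange [(141, [254.67, 136.7]), (833, [417.14, 238.52]), (69, [474.78, 262.61]), (1715, [492.93, 327.88])]
blue [(246, [532.85, 369.12]), (56, [543.45, 402.18])]
green [(461, [225.68, 271.9])]
[array([255., 135.]), array([228., 190.]), array([225., 269.]), array([275., 185.])]
```

View pics/w1.png

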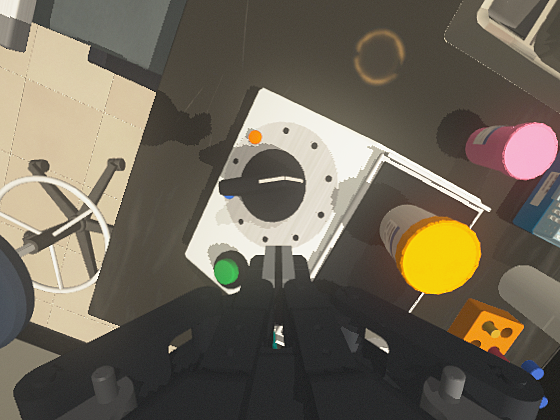

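The wrist view shows the orange stud at (255,137), within 2 px of the prediction. The white pointer line runs from (260,181) to (303,180) on the bar top, and the bar's tail covers the blue stud. I'll compute the dial frame and the pointer angle.

```bash
cat >> h.py <<'E'
yaw=-0.045;X=np.array([np.cos(yaw),np.sin(yaw),0]);Y=np.array([-np.sin(yaw),np.cos(yaw),0]);Z=np.array([0,0,1.])
n=-.5*X+.866*Z;U=.866*X+.5*Z;C=np.array([523.5,-166.6,72.5])
def pan(u,y,h): return C+u*U+y*Y+h*n      # uphill, left, above panel
def pol(r,th,h): return pan(r*np.cos(th),r*np.sin(th),h)
def topanel(rr,h):
    o,d=rr;p=o+d*((h-(o-C)@n)/(d@n));return np.array([(p-C)@U,(p-C)@Y])
E
python3 - <<'E'
from h import *
s=env.get_state()
o=topanel(ray("wrist",(254.67,136.7),s),3);print("orange",o,np.hypot(*o),np.arctan2(o[1],o[0]))
o=topanel(ray("top",(263.32,266.59)),3);print("orange top",o)
o=topanel(ray("top",(294.5,268.5)),3);print("blue top",o)
a=topanel(ray("wrist",(260,181),s),58);b=topanel(ray("wrist",(303,180),s),58);print(a,b,np.arctan2(*(b-a)[::-1]))
print("button",topanel(ray("top",(330.1,254.87)),12),topanel(ray("wrist",(225.68,271.9),s),12))
# dots in wrist view
for k in range(-4,5): 
    q=proj("wrist",pol(62,k*.6283,1),s);print(k,q.round(),end=" ")
# peg path, peg centre trails bar by angle
for k in(-.3,.1): print(pol(28,k,15))
E
```

```text
orange [-49.3306667   33.01761977] 59.360575239189565 2.5517607245592906
orange top [-49.44430239  36.64016254]
blue top [-49.73023584 -36.28007201]
[12.33033863  4.55001013] [49.75991409 25.88636089] 0.5180986296250927
button [  -1.22785919 -115.04595717] [   0.36575473 -121.86060548]
-4 [230. 189.] -3 [241. 218.] -2 [265. 236.] -1 [296. 234.] 0 [321. 211.] 1 [329. 175.] 2 [315. 142.] 3 [286. 127.] 4 [256. 134.] [ 538.77691125 -175.57087628   98.86471085]
[ 540.2357768  -164.55545038   99.42005831]
```

The pointer reads about 0.52 from rough pixels, which means the 0.628 notch, so it has to turn +1.885 (three notches). I'll compute the peg path: on the skirt on the clockwise side of the bar, r = 32.

```bash
sed -i 's/-166.6,72.5/-168,72.5/' h.py; cat > path.py <<'E'
from h import *
s=env.get_state();R=Ro.from_euler("xyz",s["tool_rot"]).as_matrix()
p0=None
def peg(al,h,r=32):
    p=pol(r,al,h);d=min(11.,max(0,np.sqrt(40**2-(r*np.sin(al))**2)-r*np.cos(al)));return p+[0,0,.577*d*.9]
if __name__=="__main__":
    st=peg(-.25,15);print("start",st.round(1),"above",(R.T@(st+[0,0,60]-s["eef_pos"])).round(1))
    p=peg(-.25,7.5);print("pressed",p.round(1))
    for al in np.arange(-.05,2.0,.2): q=peg(al,7.5);print(round(al,2),q.round(1),(R.T@(q-p)).round(1));p=q
E
python3 path.py
```

```text
start [ 542.5 -176.8  105.3] above [-12.2  10.7  94.5]
pressed [ 546.2 -176.9   98.8]
-0.05 [ 547.3 -170.7   99.1] [ 5.3  3.6 -0.4]
0.15 [ 547.3 -164.3   99. ] [5.8 2.6 0.1]
0.35 [ 546.3 -158.    98.4] [6.1 1.6 0.6]
0.55 [ 544.1 -152.2   97.3] [6.2 0.5 1.1]
0.75 [ 541. -147.   96.] [ 6.  -0.7  1.4]
0.95 [ 537.  -142.6   94. ] [ 5.6 -1.8  1.9]
1.15 [ 532.4 -139.2   91.2] [ 5.  -2.8  2.8]
1.35 [ 527.2 -136.9   88.2] [ 4.2 -3.8  3. ]
1.55 [ 521.8 -135.9   85. ] [ 3.2 -4.5  3.2]
1.75 [ 516.2 -136.2   81.9] [ 2.  -5.1  3.2]
1.95 [ 510.8 -137.7   78.8] [ 0.8 -5.5  3.1]
```

step_arm:
  deltas: [-4,3.5,24,0,-4,3.5,24,0,-4,3.5,24,0,0,0,22,0,0,0,20,0,0,0,16,0,0,0,12,0,0,0,0,0,0,0,0,0]

```text
time_s: 3.4
eef_pos: [542.0, -178.1, 118.2]
tool_rot: [-3.141, -0.0, 1.993]
contact_force: [-0.2, 0.8, 0.4]
finger_gap: -0.002
gripper_force: 0.0
```

```bash
python3 go.py 544.5 -176.8 106
```

```text
[ 542.  -178.1  118.2] [-3.141 -0.     1.993] q [ 0.68  0.6  -0.64  1.79  0.45  0.9   0.26] F [-0.2  0.8  0.4] t 3.4
to [ 544.5 -176.8  106. ] tool delta [ 0.1  2.8 12.2]
```

step_arm:
  deltas: [0,2,3,0,0,1,3,0,0,0,3,0,0,0,2,0,0,0,0,0,0,0,0,0]

```text
time_s: 3.9
eef_pos: [545.2, -175.8, 107.3]
tool_rot: [-3.142, 0.0, 1.996]
contact_force: [-0.2, 0.2, 0.1]
finger_gap: 0.0
gripper_force: 0.0
```

step_arm:
  deltas: [0,0.5,1,0,0,0.5,1,0,0,0,0,0,0,0,0,0]

```text
time_s: 4.23
eef_pos: [546.2, -175.3, 105.3]
tool_rot: [3.142, -0.0, 1.996]
contact_force: [-0.4, 0.9, -0.4]
finger_gap: -0.0
gripper_force: 0.0
```

step_arm:
  deltas: [-0.2,0.5,1,0,-0.2,0.5,1,0,0,0,0,0,0,0,0,0]

```text
time_s: 4.57
eef_pos: [547.2, -175.4, 103.4]
tool_rot: [3.142, 0.0, 1.996]
contact_force: [-1.4, 0.1, 3.4]
finger_gap: 0.004
gripper_force: 1.4
```

step_arm:
  deltas: [-0.2,0.5,1,0,-0.2,0.5,1,0,0,0,0,0,0,0,0,0]

```text
time_s: 4.9
eef_pos: [548.4, -175.3, 101.4]
tool_rot: [3.141, 0.0, 1.996]
contact_force: [-1.8, -0.9, 3.7]
finger_gap: -0.001
gripper_force: 2.1
```

Contact came where expected, at z ≈ 104, with the spring's ~4 N. I'll push on to the stop.

step_arm:
  deltas: [-0.2,0.4,1,0,-0.2,0.4,1,0,-0.2,0.4,1,0,0,0,0,0,0,0,0,0]

```text
time_s: 5.32
eef_pos: [550.0, -175.4, 98.4]
tool_rot: [3.141, 0.0, 1.996]
contact_force: [-0.0, -0.2, 4.2]
finger_gap: 0.004
gripper_force: 2.0
```

step_arm:
  deltas: [-0.1,0.3,0.8,0,-0.1,0.3,0.8,0,0,0,0,0,0,0,0,0]

```text
time_s: 5.65
eef_pos: [550.6, -175.4, 97.3]
tool_rot: [3.141, 0.001, 1.996]
contact_force: [-1.2, -0.5, 10.2]
finger_gap: 0.002
gripper_force: 4.7
```

step_arm:
  deltas: [2.9,0.5,0.1,0,2.9,0.5,0.1,0,2.9,0.5,0.1,0,0,0,0,0]

```text
time_s: 5.98
eef_pos: [549.9, -168.5, 97.7]
tool_rot: [3.139, 0.004, 1.995]
contact_force: [2.0, -5.0, 9.3]
finger_gap: 0.003
gripper_force: 4.7
```

step_arm:
  deltas: [2.9,0.5,0.1,0,2.9,0.5,0.1,0,2.9,0.5,0.1,0,0,0,0,0]

```text
time_s: 6.32
eef_pos: [548.2, -157.9, 97.4]
tool_rot: [3.137, 0.003, 1.996]
contact_force: [2.0, -0.5, 8.0]
finger_gap: 0.001
gripper_force: 3.8
```

step_arm:
  deltas: [3.1,0,0.5,0,3.1,0,0.6,0,3,-0.5,0.7,0,3,-0.5,0.7,0,0,0,0,0]

```text
time_s: 6.73
eef_pos: [541.1, -147.2, 94.2]
tool_rot: [3.139, 0.002, 1.996]
contact_force: [1.4, -1.4, 5.3]
finger_gap: -0.003
gripper_force: 3.9
```

step_arm:
  deltas: [2.8,-1,0.9,0,2.8,-1,1,0,2.5,-1.4,1.4,0,2.5,-1.4,1.4,0,0,0,0,0]

```text
time_s: 7.15
eef_pos: [531.1, -138.7, 89.0]
tool_rot: [3.141, -0.001, 1.997]
contact_force: [-1.7, 2.5, 2.0]
finger_gap: -0.002
gripper_force: 1.5
```

```bash
python3 go.py; python3 - <<'E'
from h import *
s=env.get_state();im=eyes.capture("wrist");sc=eyes.capture("scene")
cv2.imwrite("pics/m1.png",np.hstack([cv2.resize(sc[200:310,260:390],(520,440),interpolation=2),cv2.resize(im[40:300,150:420],(270,440))])[:,:,::-1])
E
```

```text
[ 531.1 -138.7   89. ] [ 3.141e+00 -1.000e-03  1.997e+00] q [ 0.61  0.61 -0.62  1.88  0.47  0.8   0.16] F [-1.7  2.5  2. ] t 7.2
```

View pics/m1.png

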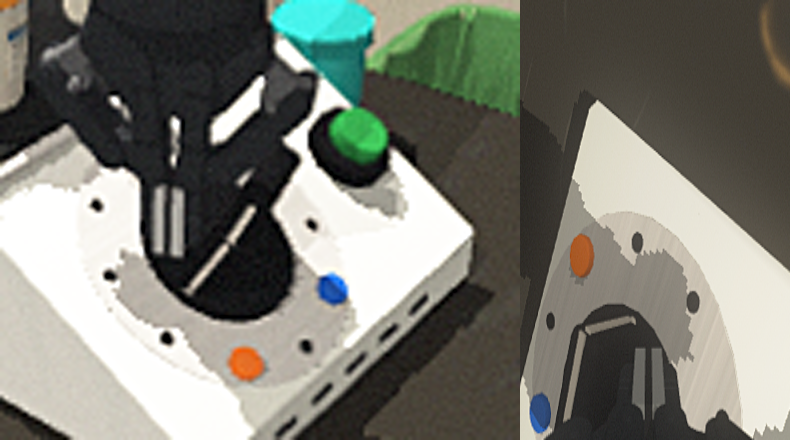

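In the scene crop the bar has turned to about notch 3: its pointer end is at (190,290), the dots at (166,338), and orange at (245,363). The wrist reads low force, so I'll press a bit deeper before going on.

step_arm:
  deltas: [0,0,1,0,0,0,1,0,0,0,0,0]

```text
time_s: 7.5
eef_pos: [531.1, -139.0, 87.2]
tool_rot: [3.141, -0.001, 1.996]
contact_force: [-4.6, 3.0, 10.2]
finger_gap: 0.002
gripper_force: 5.3
```

step_arm:
  deltas: [0,0,1,0,0,0,0,0]

```text
time_s: 7.67
eef_pos: [531.2, -138.8, 86.7]
tool_rot: [3.141, -0.0, 1.997]
contact_force: [-5.7, 3.9, 15.0]
finger_gap: 0.004
gripper_force: 8.0
```

step_arm:
  deltas: [2.1,-1.9,1.5,0,2.1,-1.9,1.5,0,0,0,0,0]

```text
time_s: 7.92
eef_pos: [528.5, -136.9, 84.9]
tool_rot: [3.136, 0.003, 1.997]
contact_force: [-0.6, 2.8, 18.8]
finger_gap: -0.002
gripper_force: 8.1
```

step_arm:
  deltas: [1.6,-2.2,1.6,0,1.6,-2.2,1.6,0,0,0,0,0]

```text
time_s: 8.17
eef_pos: [520.8, -134.8, 80.8]
tool_rot: [3.14, -0.0, 1.997]
contact_force: [-5.6, 6.6, 14.1]
finger_gap: 0.0
gripper_force: 7.8
```

```bash
python3 go.py; python3 - <<'E'
from h import *
im=eyes.capture("wrist");sc=eyes.capture("scene")
cv2.imwrite("pics/m2.png",np.hstack([cv2.resize(sc[200:310,260:390],(520,440),interpolation=2),cv2.resize(im[40:300,150:420],(270,440))])[:,:,::-1])
E
```

```text
[ 520.8 -134.8   80.8] [ 3.14  -0.     1.997] q [ 0.61  0.6  -0.61  1.92  0.49  0.77  0.15] F [-5.6  6.6 14.1] t 8.2
```

View pics/m2.png

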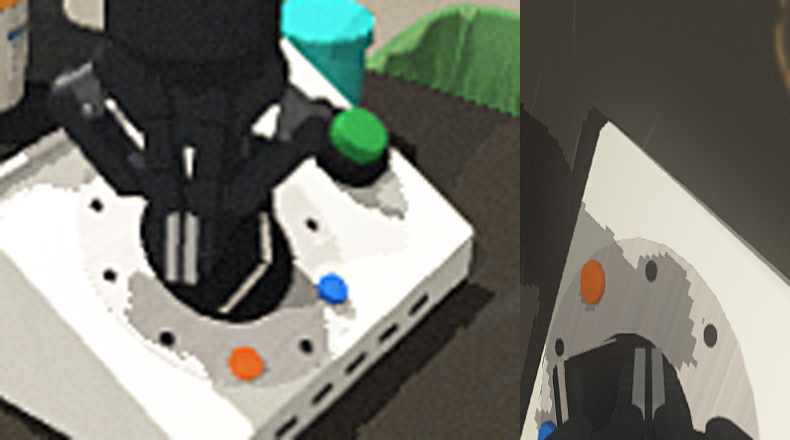

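```bash
python3 - <<'E'
from h import *
for th in (1.571,1.885,2.2,2.35,2.513,2.7,2.83):
    print(th,*[((proj("scene",pol(r,th,h))-[260,200])*4).round().tolist() for r,h in((5,50.5),(38,50.5),(38,10))])
E
```

```text
1.571 [257.0, 196.0] [214.0, 228.0] [175.0, 275.0]
1.885 [260.0, 198.0] [235.0, 246.0] [195.0, 293.0]
2.2 [263.0, 200.0] [259.0, 258.0] [218.0, 304.0]
2.35 [264.0, 200.0] [270.0, 262.0] [229.0, 308.0]
2.513 [266.0, 201.0] [283.0, 263.0] [241.0, 309.0]
2.7 [268.0, 201.0] [296.0, 263.0] [255.0, 309.0]
2.83 [269.0, 201.0] [305.0, 262.0] [263.0, 307.0]
```

The observed pointer end at (268,262)→(220,312) matches θ ≈ 2.3. I need about 0.2 rad more.

step_arm:
  deltas: [1.2,-2.3,1.3,0,1,-2.3,1.4,0,0,0,0,0]

```text
time_s: 8.52
eef_pos: [515.1, -135.1, 77.6]
tool_rot: [3.141, -0.001, 1.997]
contact_force: [-5.7, 3.8, 16.2]
finger_gap: 0.003
gripper_force: 8.0
```

```bash
python3 go.py; python3 - <<'E'
from h import *
im=eyes.capture("wrist");sc=eyes.capture("scene")
cv2.imwrite("pics/m3.png",np.hstack([cv2.resize(sc[200:310,260:390],(520,440),interpolation=2),cv2.resize(im[40:300,150:420],(270,440))])[:,:,::-1])
E
```

```text
[ 515.1 -135.1   77.6] [ 3.141e+00 -1.000e-03  1.997e+00] q [ 0.61  0.6  -0.61  1.94  0.49  0.76  0.14] F [-5.7  3.8 16.2] t 8.5
```

View pics/m3.png

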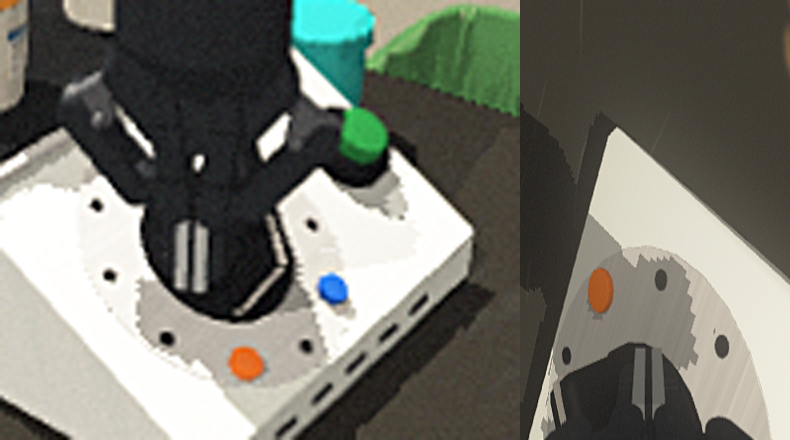

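The pointer end is now at (285,265), base (240,312), which gives θ ≈ 2.51. I'll lift off.

step_arm:
  deltas: [0,0,-2,0,0,0,-3,0,0,0,-4,0,0,0,-8,0,0,0,-20,0,0,0,-30,0,0,0,-40,0,0,0,-40,0,0,0,-35,0,0,0,0,0,0,0,0,0]

```text
time_s: 9.53
eef_pos: [516.6, -136.7, 261.5]
tool_rot: [3.138, 0.003, 1.995]
contact_force: [-0.4, -0.1, -0.7]
finger_gap: 0.001
gripper_force: 0.0
```

```bash
python3 go.py; python3 - <<'E'
from h import *
s=env.get_state();im=eyes.capture("wrist");sc=eyes.capture("scene")
cv2.imwrite("pics/m4.png",np.hstack([cv2.resize(sc[200:310,260:390],(400,340),interpolation=2),cv2.resize(im[70:270,150:380],(390,340),interpolation=2)])[:,:,::-1])
for th in (2.2,2.513,2.83):
  for hh in(58,50.5):
    print(th,hh,*[((proj("scene",pol(r,th,h))-[260,200])*[400/130,340/110]).round().tolist() for r,h in((5,hh),(38,hh))],*[((proj("wrist",pol(r,th,h),s)-[150,70])*1.7+[400,0]).round().tolist() for r,h in((5,hh),(38,hh))])
b=pan(0,-115,14);print("button top guess",b,blob(im,"green",(0,0,560,420),60))
L=max(blob(im,"green",(0,0,560,420),60))[1]
print([topanel(ray("wrist",L,s),h).round(1) for h in(10,14,18)], tri([ray("wrist",L,s),ray("top",(330.1,254.87)),ray("scene",(349.04,233.34))]))
E
```

```text
[ 516.6 -136.7  261.5] [3.138e+00 3.000e-03 1.995e+00] q [ 0.72  0.4  -0.74  1.69  0.29  1.16  0.33] F [-0.4 -0.1 -0.7] t 9.5
2.2 58 [208.0, 147.0] [205.0, 192.0] [560.0, 237.0] [555.0, 181.0]
2.2 50.5 [202.0, 155.0] [199.0, 199.0] [567.0, 237.0] [562.0, 182.0]
2.513 58 [211.0, 148.0] [224.0, 197.0] [558.0, 238.0] [539.0, 186.0]
2.513 50.5 [205.0, 155.0] [217.0, 204.0] [565.0, 237.0] [546.0, 187.0]
2.83 58 [213.0, 148.0] [241.0, 195.0] [556.0, 239.0] [525.0, 198.0]
2.83 50.5 [207.0, 155.0] [234.0, 202.0] [563.0, 239.0] [533.0, 198.0]
button top guess [ 511.33383269 -282.56868845   84.624     ] [(150, [226.53, 289.01])]
[array([  -1.8, -111.6]), array([  -0. , -108.8]), array([   1.8, -106.1])] (array([ 511.54887421, -279.25948938,   86.05958499]), [np.float64(3.2056978531674507), np.float64(1.6798959388298647), np.float64(1.8979393218903158)])
```

View pics/m4.png

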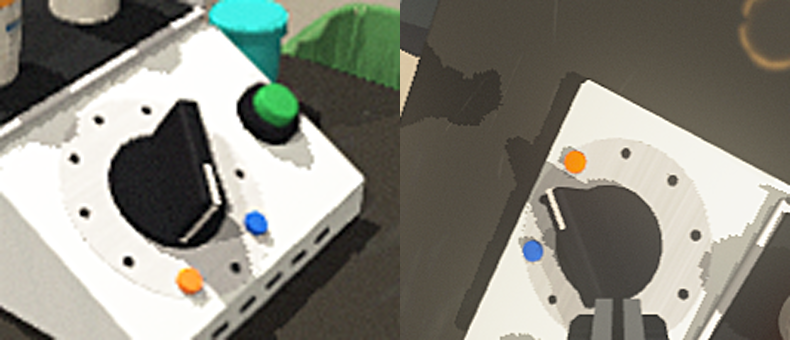

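The scene crop shows the pointer toward the orange stud (190,281), with its line ending at (220,202). I'll check whether the knob has sprung out by triangulating the pointer end against the studs.

```bash
python3 - <<'E'
from h import *
s=env.get_state();im=eyes.capture("wrist");sc=eyes.capture("scene")
def dec(p): q=p-C; return np.array([q@U,q@Y,q@n]).round(1)
for nm,img,box in(("scene",sc,(315,250,345,285)),("wrist",im,(225,175,260,215))):
    x0,y0,x1,y1=box;g=img[y0:y1,x0:x1].min(2);print(nm);print("\n".join(" ".join(f"{v:3d}" for v in r) for r in g[:: 1]))
for col,bs,bw in(("orange",(310,280,330,300),(235,150,270,180)),("blue",(335,260,350,285),(215,205,240,230))):
    a=max(blob(sc,col,bs))[1];b=max(blob(im,col,bw))[1];print(col,a,b,dec(tri([ray("scene",a),ray("wrist",b,s)])[0]),tri([ray("scene",a),ray("wrist",b,s)])[1])
p=tri([ray("scene",(331.5,265.4)),ray("wrist",(237.3,181.8),s)]);print(dec(p[0]),p[1])
E
```

```text
scene
 29  35  27  30  27  24  31  40  45  38  27  27  20  50 162 233 220 214 212 203 224 240 243 251 253 252 251 252 252 251
 24  30  27  26  30  26  31  41  50  33  27  26  15  10 131 232 218 212 205 213 214 227 238 243 251 253 252 251 251 251
 28  22  27  34  27  30  29  35  43  44  19   7   4   0  89 205 218 214 216 216 216 228 239 241 243 250 252 252 251 252
 27  34  27  22  28  31  30  27  44  37  17 162 255 104  38 160 224 217 212 216 215 234 250 245 243 250 252 252 251 251
 32  25  28  27  28  28  26  29  44  40  16 133 255 247   4 133 232 219 214 214 221 211 186 238 247 246 251 252 252 251
 31  29  28  27  23  32  29  27  34  48  21  80 225 255  24 122 237 220 215 220 213 137  26 100 209 246 251 253 251 251
 29  29  29  31  30  25  21  31  31  44  22  37 192 255  95  49 179 228 221 219 223 164   0   0 169 244 242 249 252 251
 25  24  23  28  30  28  30  25  29  46  30   9 167 255 177   0 139 239 225 216 216 222 174  91 193 245 236 247 252 252
 27  26  31  29  26  31  34  28  30  40  42  16  91 230 250   0  60 177 225 217 216 221 234 247 245 242 239 243 251 252
 27  31  24  3
[... 8347 characters left out ...]
 116 116 119 122 100  49  58  62  60  67  64  63  65  67  65  65  67  68  71  71  63
137 134 115  85  53  59  68 118 165 185 165 117 111 114 115 117 118 123 101  51  56  63  63  63  66  65  66  63  62  65  66  68  69  68  68
139  83  60  67  67  68  62  51  82 157 186 159 110 113 118 117 120 122  99  52  58  59  64  65  62  64  68  66  65  65  65  67  74  72  67
orange [321.08, 290.48] [254.63, 166.15] [-49.2  36.4   2.7] [np.float64(0.1544986552954793), np.float64(0.15449865529554224)]
blue [342.8, 271.88] [229.42, 218.8] [-48.9 -36.7   2.3] [np.float64(0.035099356885937294), np.float64(0.0350993568860022)]
[-30.9  21.9  51.8] [np.float64(0.5457833553324366), np.float64(0.5457833553324773)]
```

```bash
python3 - <<'E'
from h import *
def dec(p): q=p-C; return np.array([q@U,q@Y,q@n]).round(1)
s=env.get_state()
for a,b in(((330.2,265.3),(239,183)),((327,253),(247.2,205.3))):
    p=tri([ray("scene",a),ray("wrist",b,s)]);print(dec(p[0]),p[1])
s0=dict(eef_pos=np.array([528.5,-168,259.7]),tool_rot=np.array([-3.141,-.001,1.997]))
im=cv2.imread("pics/w1.png").min(2);sc=cv2.imread("pics/scene0.png").min(2)
print(im[170:190,255:310:1].max(0)); 
def show(g,x0,y0,x1,y1):
    print("\n".join(f"{y0+i} "+" ".join(f"{v:3d}" for v in r) for i,r in enumerate(g[y0:y1,x0:x1])))
show(im,284,174,308,188);show(im,256,176,268,188);show(sc,298,232,328,254)
E
```

```text
[-29.5  22.3  50.5] [np.float64(0.060648293823355355), np.float64(0.06064829382338985)]
[-8.8  8.  51.5] [np.float64(0.0005400743552836628), np.float64(0.0005400743552308685)]
[ 65  63  66 101 195 236 230 226 225 223 221 231 230 227 225 225 224 221
 233 228 227 223 222 220 230 231 226 227 231 175 166 235 231 232 222 222
 226 231 233 226 227 227 228 232 233 227 233 198 176 210 211 214 220 215
 212]
174  67  66  66  69  66  69  69  68  69  69  69  72  71  71  71  72  77  76  70  60 158 211 208 205
175  69  66  69  62  62  60  64  67  68  67  68  69  70  73  70  70  72  76  75  66 123 190 211 204
176 120 112 141 120 112  93  87  75  63  59  63  64  68  71  69  72  71  74  78  66  97 182 212 202
177 175 166 235 231 232 213 189 160 119 113  94  85  79  72  67  65  64  67  73  69  94 180 214 203
178 165 156 228 222 223 222 222 226 231 233 212 190 174 136 120 112  99  84  75  67  56 161 214 203
179 158 162 222 218 217 215 216 221 221 225 226 227 227 228 232 233 216 174 127  69  59 155 213 206
180  52  50  58  64  87 121 152 187 202 211 217 219 219 220 223 222 227 233 198 108  60  92 172 209
[... 3352 characters left out ...]
  19  11  14  13  14  19  14  18  12  10  12   9  22  14  16  15  23  25  20  26
249  15  90 180  31   7  18  20  12  13  28   9  15  22  17  12  23  18  15  17  18  22  17  19  19  18  15  24  17  25  16
250  22 134  61   8  13  16  10  17  23  10   9  21  16   9  19  21  20  17  16  17  12  19  18  15  24  13  18  20  19  25
251 156 214   0   9  23  18  14  22   7  17  11  22  16  15  18  10  21  14  15  15  21  11  21  28  14  10  16  11  11  14
252  98 139   8  14  17  16  20  15  16  18  11  17  15  21  14  17  11  10  16  15  14  15  13  19  11  20  19  12  20  12
253  11  30   9  13  15  16  15  17  19  15  25  14  18   9  25  24  12  22  17  18  23  15  16  14  22  16  19  15  10  25
```

```bash
python3 - <<'E'
from h import *
def dec(p): q=p-C; return np.array([q@U,q@Y,q@n]).round(1)
s0=dict(eef_pos=np.array([528.5,-168,259.7]),tool_rot=np.array([-3.141,-.001,1.997]))
for a,b in(((309,238.3),(301.5,181)),((320.7,243),(259,181))):
    p=tri([ray("scene",a),ray("wrist",b,s0)]);print("init",dec(p[0]),p[1])
p=tri([ray("scene",(321,290.49)),ray("wrist",(254.67,136.7),s0)]);print("init orange",dec(p[0]),p[1])
s=env.get_state();im=eyes.capture("wrist");sc=eyes.capture("scene");print(s["time_s"])
# skirt lower rim in scene, before/after : first white row scanning down at columns
s00=cv2.imread("pics/scene0.png")[:,:,::-1]
E
```

```text
init [38.4 21.6 49.5] [np.float64(8.790512136092412), np.float64(8.790512136092378)]
init [11.5  7.5 57. ] [np.float64(0.08530863590634105), np.float64(0.08530863590653788)]
init orange [-49.1  36.4   2.6] [np.float64(0.14179967868308396), np.float64(0.14179967868300863)]
9.7333
```

The pointer end now sits at height 50.5, against 57 at the start. So the angle is right (≈2.50), but the knob still looks pushed in. I'll move aside toward the button, which lets some time pass, and re-measure from the fixed cameras.

step_arm:
  deltas: [-21.5,-10.5,0,0,-21.5,-10.5,0,0,-21.5,-10.5,0,0,-21.5,-10.5,0,0,-21.5,-10.5,0,0,-21.5,-10.5,0,0,0,0,0,0,0,0,0,0]

```text
time_s: 10.5
eef_pos: [510.6, -281.2, 257.6]
tool_rot: [-3.14, -0.002, 1.993]
contact_force: [0.1, 0.7, -0.2]
finger_gap: -0.001
gripper_force: 0.0
```

```bash
python3 go.py; python3 - <<'E'
from h import *
s=env.get_state();im=eyes.capture("wrist");sc=eyes.capture("scene");tp=eyes.capture("top")
q=[proj("top",pol(r,2.513,58)).round().astype(int) for r in(38,5)];print(q,[proj("wrist",pol(r,2.513,58),s).round() for r in(38,5)])
def show(g,x0,y0,x1,y1):
    print("\n".join(f"{y0+i} "+" ".join(f"{v:3d}" for v in r) for i,r in enumerate(g[y0:y1,x0:x1])))
show(sc.min(2),322,248,336,272)
x,y=q[0];show(tp.min(2),x-10,y-14,x+24,y+8)
a=cv2.resize(tp[215:285,240:350],(660,420),interpolation=2)
cv2.imwrite("pics/m5.png",np.vstack([np.hstack([a[:300,:400],cv2.resize(sc[215:310,265:390],(395,300),interpolation=2)]),np.hstack([cv2.resize(im,(400,300)),np.zeros((300,395,3),np.uint8)])])[:,:,::-1])
E
```

```text
[ 510.6 -281.2  257.6] [-3.140e+00 -2.000e-03  1.993e+00] q [ 0.9   0.48 -0.7   1.57  0.32  1.21  0.57] F [ 0.1  0.7 -0.2] t 10.5
[array([268, 274]), array([277, 264])] [array([299.,  38.]), array([313.,  69.])]
248  44  40  23  26  20  11 128 240 220 210 212 209 224 237
249  38  42  32  30  29   5  67 171 223 216 214 212 212 224
250  35  47  30  24  29  18  53 163 227 216 210 208 205 223
251  41  41  36  28  26  10  14 129 233 213 213 207 207 211
252  33  45  33  20  15   1   0  82 202 219 206 212 209 209
253  29  42  34  14 157 255 100  44 155 224 212 213 212 211
254  27  40  46  15 131 255 245   0 137 228 214 214 217 218
255  28  40  48  25  78 225 255  24 124 233 217 214 220 205
256  22  33  39  24  38 188 255  91  49 174 226 213 217 217
257  26  31  42  40   9 165 255 177   0 134 239 220 212 212
258  29  33  34  38  10  89 230 247   0  59 175 221 211 215
259  23  27  40  51  19  72 215 255  98  39 165 223 212 207
260  21  26  37  38  32  14 179 255 105   0 143 231 215 213
261  25  29  25  32  33   2 171 255 174   0  65 174 221 209
262  24  29  26  46  45  11  92 233 244   0   0 
[... 2931 characters left out ...]

277  35  34  35  34  35  32  36  36  35  34  34  33  35  37  35  36  34  35  34  33  32  34  33  32  29  27  25  25  24  30  29  28  27  27
278  37  37  34  36  38  37  38  36  38  37  37  39  36  37  37  37  38  36  37  39  37  36  37  37  36  36  37  34  35  35  34  34  34  33
279  34  40  37  34  34  35  34  34  34  35  38  37  36  37  35  37  37  38  36  37  37  35  37  37  36  39  36  38  37  38  37  37  39  37
280  53  54  52  52  54  53  54  56  50  32  35  36  34  36  37  38  37  37  38  37  37  37  37  36  35  35  35  36  36  37  36  38  37  37
281  52  52  52  53  53  51  54  54  55  52  55  53  35  36  37  35  37  35  38  37  37  37  36  36  37  55  53  51  34  34  35  34  34  35
```

View pics/m5.png

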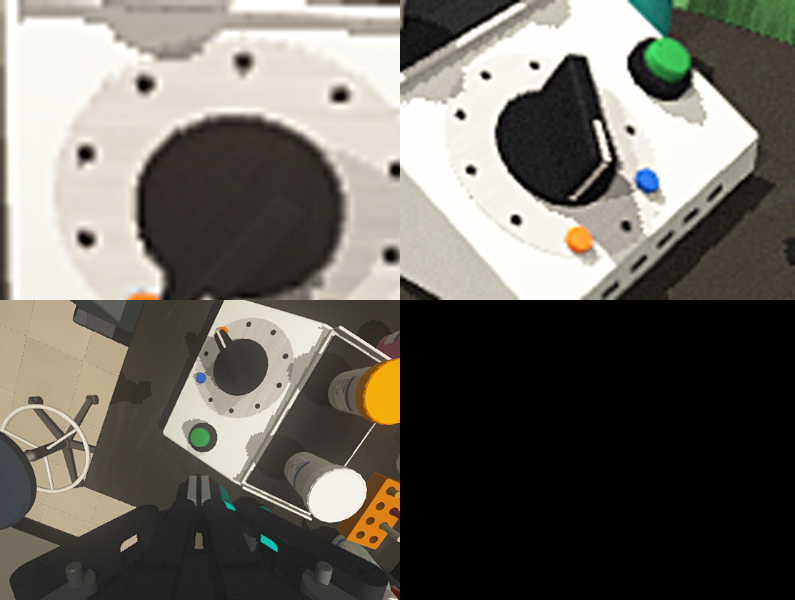

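```bash
python3 - <<'E'
from h import *
def dec(p): q=p-C; return np.array([q@U,q@Y,q@n]).round(1)
s=dict(eef_pos=np.array([516.6,-136.7,261.5]),tool_rot=np.array([3.138,.003,1.995]))
A=[]
for a,b,c in(((330.2,265.3),(267.8,271.2),(239,183)),((327,253),(274.1,264.3),(247.2,205.3))):
    r=[ray("scene",a),ray("top",b),ray("wrist",c,s)]
    p=tri(r[:2]);print("s+t",dec(p[0]),p[1]);p=tri(r);print("all",dec(p[0]),np.round(p[1],1));A.append(dec(p[0]))
    for h in(50.5,58): print(h,[topanel(x,h).round(1) for x in r])
for h in (50.5,58):
    print(h,[np.arctan2(*(topanel(u,h)-topanel(v,h))[::-1]).round(3) for u,v in((ray("scene",(330.2,265.3)),ray("scene",(327,253))),(ray("top",(267.8,271.2)),ray("top",(274.1,264.3))),(ray("wrist",(239,183),s),ray("wrist",(247.2,205.3),s)))])
print("init h58 scene", [np.arctan2(*(topanel(ray("scene",(309,238.3)),58)-topanel(ray("scene",(320.7,243)),58))[::-1])])
E
```

```text
s+t [-29.1  22.9  50.5] [np.float64(0.6580390190412113), np.float64(0.6580390190410689)]
all [-28.4  22.   49.6] [1.2 1.3 1.8]
50.5 [array([-29.5,  22.2]), array([-28.4,  23.2]), array([-26. ,  21.7])]
58 [array([-30.4,  29.4]), array([-23.1,  22.5]), array([-21.4,  23.7])]
s+t [-8.6  9.2 52.2] [np.float64(0.5310992992383304), np.float64(0.5310992992383096)]
all [-7.6  8.1 51.3] [1.2 1.6 2.2]
50.5 [array([-8.7,  7. ]), array([-9.2,  9.6]), array([-5.9,  6.9])]
58 [array([-9.9, 14.4]), array([-4.1,  9.1]), array([-1.9,  9.4])]
50.5 [np.float64(2.51), np.float64(2.525), np.float64(2.506)]
58 [np.float64(2.51), np.float64(2.525), np.float64(2.506)]
init h58 scene [np.float64(0.6044774661414994)]
```

```bash
python3 - <<'E'
from h import *
def dec(p): q=p-C; return np.array([q@U,q@Y,q@n]).round(1)
s0=dict(eef_pos=np.array([528.5,-168,259.7]),tool_rot=np.array([-3.141,-.001,1.997]))
for a,b in(((309,238.3),(285.3,178.3)),((320.7,243),(258.8,181.2))):
    p=tri([ray("scene",a),ray("wrist",b,s0)]);print("init",dec(p[0]),p[1])
u,v=[topanel(ray("wrist",b,s0),58) for b in((285.3,178.3),(258.8,181.2))];print(np.arctan2(*(u-v)[::-1]))
# stud directions: orange-blue line in several views for yaw bias
for nm,a,b in(("top",(263.32,266.59),(294.5,268.5)),("scene",(321.08,290.48),(342.8,271.88))):
    d=topanel(ray(nm,a),3)-topanel(ray(nm,b),3);print(nm,np.arctan2(*d)*1, d)
s=dict(eef_pos=np.array([516.6,-136.7,261.5]),tool_rot=np.array([3.138,.003,1.995]))
d=topanel(ray("wrist",(254.63,166.15),s),3)-topanel(ray("wrist",(229.42,218.8),s),3);print("wrist",np.arctan2(*d),d)
E
```

```text
init [32.1 21.3 55.7] [np.float64(1.6578230595596304), np.float64(1.6578230595596837)]
init [11.5  7.3 56.9] [np.float64(0.196292746242156), np.float64(0.19629274624215567)]
0.5945997824583322
top 0.003921161082065048 [ 0.2859446  72.92307757]
scene -0.004278243190463981 [-0.31050264 72.57669357]
wrist -0.004836743015456082 [-0.35406367 73.2023414 ]
```

The angle is right (≈2.51–2.54), but the knob is still about 5.5–6 mm in, so side load or friction must have held it off the notch. I'll press once on the middle of the bar top along the axis, with no side contact, and release along the normal.

step_arm:
  deltas: [19.2,4.2,0,0,19.2,4.2,0,0,19.2,4.2,0,0,19.2,4.2,0,0,19.2,4.2,0,0,19,4.1,0,0,0,0,35,0,0,0,35,0,0,0,30,0,0,0,20,0,0,0,8,0,0,0,0,0,0,0,0,0]

```text
time_s: 11.73
eef_pos: [487.3, -164.0, 131.7]
tool_rot: [3.141, 0.0, 1.997]
contact_force: [0.6, -0.1, 1.3]
finger_gap: -0.002
gripper_force: 0.0
```

step_arm:
  deltas: [-0.4,0.9,1.7,0,-0.4,0.9,1.7,0,0,0,0,0,0,0,0,0]

```text
time_s: 12.07
eef_pos: [489.1, -164.8, 128.2]
tool_rot: [3.141, 0.001, 1.996]
contact_force: [0.5, 0.1, 0.1]
finger_gap: -0.002
gripper_force: 0.0
```

step_arm:
  deltas: [-0.2,0.5,0.9,0,-0.2,0.5,0.9,0,0,0,0,0,0,0,0,0]

```text
time_s: 12.4
eef_pos: [489.8, -164.7, 125.8]
tool_rot: [-3.142, -0.0, 1.996]
contact_force: [0.1, 0.7, 0.2]
finger_gap: 0.001
gripper_force: 0.0
```

step_arm:
  deltas: [-1.6,0,1.7,0,-0.4,0.5,1.7,0,0,0,0,0,0,0,0,0]

```text
time_s: 12.73
eef_pos: [491.0, -166.3, 122.2]
tool_rot: [-3.141, -0.0, 1.996]
contact_force: [0.7, -0.2, -0.2]
finger_gap: 0.004
gripper_force: 0.0
```

step_arm:
  deltas: [-0.2,0.5,0.9,0,-0.2,0.5,0.9,0,0,0,0,0,0,0,0,0]

```text
time_s: 13.07
eef_pos: [492.2, -166.2, 120.5]
tool_rot: [-3.142, -0.0, 1.996]
contact_force: [0.3, 0.0, 0.1]
finger_gap: 0.002
gripper_force: 0.0
```

step_arm:
  deltas: [-0.2,0.5,0.9,0,-0.2,0.5,0.9,0,0,0,0,0,0,0,0,0]

```text
time_s: 13.4
eef_pos: [493.3, -166.2, 118.8]
tool_rot: [3.142, -0.0, 1.996]
contact_force: [-0.1, -0.0, -0.4]
finger_gap: -0.005
gripper_force: 0.0
```

step_arm:
  deltas: [-0.2,0.5,0.9,0,-0.2,0.5,0.9,0,0,0,0,0,0,0,0,0]

```text
time_s: 13.73
eef_pos: [494.2, -166.2, 117.2]
tool_rot: [-3.141, 0.0, 1.996]
contact_force: [-1.7, -0.2, 4.7]
finger_gap: 0.001
gripper_force: 2.6
```

step_arm:
  deltas: [-0.2,0.5,0.9,0,-0.2,0.5,0.9,0,0,0,0,0,0,0,0,0]

```text
time_s: 14.07
eef_pos: [494.4, -166.3, 116.3]
tool_rot: [-3.14, 0.001, 1.995]
contact_force: [-7.0, -0.3, 18.1]
finger_gap: -0.001
gripper_force: 9.9
```

It went in only ~1.5 mm to the stop, so the knob had indeed stayed in. I'll release along the normal, slowly, watching the force follow.

step_arm:
  deltas: [0.4,-0.9,-1.7,0,0,0,0,0,0,0,0,0]

```text
time_s: 14.32
eef_pos: [494.2, -166.2, 117.1]
tool_rot: [-3.141, 0.0, 1.996]
contact_force: [-2.7, -0.8, 6.1]
finger_gap: -0.004
gripper_force: 3.5
```

step_arm:
  deltas: [0.4,-0.9,-1.7,0,0,0,0,0,0,0,0,0]

```text
time_s: 14.57
eef_pos: [493.6, -166.0, 118.4]
tool_rot: [3.141, -0.0, 1.996]
contact_force: [0.8, 1.1, -0.2]
finger_gap: -0.001
gripper_force: 0.0
```

step_arm:
  deltas: [0.4,-0.9,-1.7,0,0,0,0,0,0,0,0,0]

```text
time_s: 14.82
eef_pos: [492.5, -166.1, 120.3]
tool_rot: [3.141, -0.0, 1.996]
contact_force: [0.8, -0.7, -0.5]
finger_gap: 0.007
gripper_force: 0.0
```

It is resting on its lock pin at ~6.5 mm in, so the angle is slightly off the notch. Vision and force both suggest a slight overshoot. I'll nudge it clockwise gently from the uphill-left side of the tail, without pressing in.

step_arm:
  deltas: [0,0,-15,0,0,0,-30,0,0,0,-30,0,-6.2,17.5,0,0,-6.2,17.5,0,0,-6.2,17.5,0,0,0,0,0,0,0,0,30,0,0,0,30,0,0,0,15,0,0,0,7,0,0,0,0,0,0,0,0,0]

```text
time_s: 15.9
eef_pos: [548.1, -161.3, 113.8]
tool_rot: [3.141, -0.0, 1.996]
contact_force: [0.5, 0.3, 0.2]
finger_gap: -0.001
gripper_force: 0.0
```

```bash
python3 - <<'E'
from h import *
s=env.get_state();R=Ro.from_euler("xyz",s["tool_rot"]).as_matrix()
print(np.round(s["eef_pos"],1),s["contact_force"].round(1) if hasattr(s["contact_force"],"round") else s["contact_force"])
a=np.array([-.809,.588]);
for p in(28,24,20): uv=-26*a+p*np.array([.588,.809]);q=pan(*uv,16)+[0,0,4];print(p,q.round(1),(R.T@(q-s["eef_pos"])).round(1))
print("unit mm CW push",(R.T@(-.588*U-.809*Y)).round(2))
E
```

```text
[ 548.1 -161.3  113.8] [0.5 0.3 0.2]
28 [ 548.3 -161.7  109.1] [-0.5 -0.1  4.6]
24 [ 546.1 -164.9  107.9] [-2.4 -3.3  5.8]
20 [ 543.9 -168.   106.8] [-4.4 -6.6  7. ]
unit mm CW push [-0.49 -0.82  0.29]
```

step_arm:
  deltas: [0,0,2.5,0,0,0,2,0,-0.7,-1.2,0.4,0,-0.7,-1.2,0.4,0,0,0,0,0,0,0,0,0]

```text
time_s: 16.4
eef_pos: [546.3, -163.9, 108.2]
tool_rot: [3.142, 0.0, 1.995]
contact_force: [-0.3, -1.2, -0.3]
finger_gap: 0.001
gripper_force: 0.0
```

step_arm:
  deltas: [-0.5,-0.8,0.3,0,-0.5,-0.8,0.3,0,0,0,0,0,0,0,0,0]

```text
time_s: 16.73
eef_pos: [545.2, -165.3, 107.4]
tool_rot: [-3.142, -0.0, 1.996]
contact_force: [-0.4, -0.0, 0.6]
finger_gap: 0.004
gripper_force: 0.0
```

step_arm:
  deltas: [-0.5,-0.8,0.3,0,0,0,0,0,0,0,0,0]

```text
time_s: 16.98
eef_pos: [544.7, -166.0, 107.0]
tool_rot: [-3.142, -0.0, 1.996]
contact_force: [0.3, -0.6, 0.3]
finger_gap: 0.004
gripper_force: 0.0
```

step_arm:
  deltas: [-0.5,-0.8,0.3,0,0,0,0,0,0,0,0,0]

```text
time_s: 17.23
eef_pos: [544.2, -166.9, 106.8]
tool_rot: [-3.142, -0.0, 1.996]
contact_force: [0.7, -0.1, 0.3]
finger_gap: 0.003
gripper_force: 0.0
```

step_arm:
  deltas: [-0.5,-0.8,0.3,0,0,0,0,0,0,0,0,0]

```text
time_s: 17.48
eef_pos: [543.6, -167.7, 106.5]
tool_rot: [-3.142, -0.0, 1.996]
contact_force: [0.4, -0.0, -0.1]
finger_gap: 0.001
gripper_force: 0.0
```

step_arm:
  deltas: [-0.5,-0.8,0.3,0,0,0,0,0,0,0,0,0]

```text
time_s: 17.73
eef_pos: [543.3, -168.3, 106.3]
tool_rot: [3.141, -0.0, 1.996]
contact_force: [-0.2, 0.7, 0.5]
finger_gap: 0.001
gripper_force: 0.3
```

step_arm:
  deltas: [-0.3,-0.5,0.2,0,0,0,0,0,0,0,0,0]

```text
time_s: 17.98
eef_pos: [543.0, -168.6, 106.2]
tool_rot: [3.141, -0.0, 1.996]
contact_force: [-0.7, 1.9, 2.1]
finger_gap: -0.002
gripper_force: 0.7
```

step_arm:
  deltas: [-0.3,-0.5,0.2,0,0,0,0,0,0,0,0,0]

```text
time_s: 18.23
eef_pos: [542.9, -169.0, 105.9]
tool_rot: [3.141, -0.0, 1.996]
contact_force: [2.0, 2.0, 1.8]
finger_gap: -0.001
gripper_force: 1.6
```

step_arm:
  deltas: [-0.3,-0.5,0.1,0,0,0,0,0,0,0,0,0]

```text
time_s: 18.48
eef_pos: [542.7, -169.3, 105.9]
tool_rot: [3.14, -0.0, 1.996]
contact_force: [3.2, 4.1, 1.5]
finger_gap: -0.001
gripper_force: 2.6
```

step_arm:
  deltas: [-0.3,-0.5,0.1,0,0,0,0,0,0,0,0,0]

```text
time_s: 18.73
eef_pos: [542.6, -169.5, 105.9]
tool_rot: [3.14, -0.0, 1.996]
contact_force: [4.1, 4.3, 2.8]
finger_gap: 0.002
gripper_force: 3.2
```

```bash
cat > top.py <<'E'
from h import *
sc=eyes.capture("scene").min(2)
for y in range(240,270,3): print(y," ".join(f"{v:3d}" for v in sc[y,318:340]))
E
python3 top.py
```

```text
240  11  23  20  25  24  20  19  23  18   0 121 254 253 245 244 245 245 244 248 255 230   0
243  24  11  21  23  17  23  23  24  14  13   0 132 247 244 248 244 244 243 243 245 247 255
246  15  25  17  14  19  19  20  23  15  17  17  31 147 237 226 219 227 239 244 242 248 250
249  17  20  22  23  20  27  13  25  25  12  20   2  45 172 231 220 213 213 228 239 250 254
252  17  16  19  24   9  20  24  21  11  30 122 179  52  53 176 228 221 219 218 219 217 236
255  16  15  24  13  21  22  17  27  19  15  42 140 169   5  62 189 236 222 145  18  82 180
258  20  17  20  20  19  19  17  18  21  21  15  57 155 162   0  59 179 232 227 221 217 216
261  19  12  18  18  19  13  18  19  17  14  13   9 110 185 110   0  61 178 227 220 220 216
264  15  17  19  19  22  19  23  24  19  14  14  22  62  77  33   2   0 155 239 221 212 212
267  21  20  17  19  14  20  21  11   0  64 143 149  64   0  11  11  16  83 118 180 230 220
```

The pointer line moved by (+2, −2) px, exactly the predicted pop-out shift, so it has dropped into its notch. I'll back off, rise, and verify.

step_arm:
  deltas: [1,1.6,-0.6,0,1,1.6,-2,0,0,0,-20,0,0,0,-30,0,0,0,-30,0,0,0,-30,0,-15.6,-12,0,0,-15.6,-12,0,0,-15.6,-12,0,0,-15.6,-12,0,0,-15.6,-12,0,0,-15.6,-12,0,0,0,0,0,0,0,0,0,0]

```text
time_s: 19.95
eef_pos: [515.3, -284.0, 217.5]
tool_rot: [-3.139, -0.001, 1.992]
contact_force: [0.4, 0.3, -0.1]
finger_gap: 0.001
gripper_force: 0.0
```

```bash
python3 go.py 512 -281 140; python3 top.py; python3 - <<'E'
from h import *
def dec(p): q=p-C; return np.array([q@U,q@Y,q@n]).round(1)
tp=eyes.capture("top");m=tp.min(2)
print("\n".join(f"{y} "+" ".join(f"{v:3d}" for v in m[y,260:284]) for y in range(260,276)))
s=env.get_state();im=eyes.capture("wrist");print(blob(im,"green",(0,0,560,420),60),blob(im,"orange",(0,0,560,420),60))
L=max(blob(im,"green",(0,0,560,420),60))[1]
for g in (ray("wrist",L,s),ray("top",(330.1,254.87)),ray("scene",(349.04,233.34))): print(topanel(g,14))
E
```

```text
[ 515.3 -284.   217.5] [-3.139e+00 -1.000e-03  1.992e+00] q [ 0.89  0.52 -0.69  1.62  0.36  1.14  0.53] F [ 0.4  0.3 -0.1] t 19.9
to [ 512. -281.  140.] tool delta [ 4.  -1.6 77.5]
240  29  28  36  31  52  39  33  22  21   0 190 255 255 252 252 252 252 252 255 255 255   0
243  32  34  27  28  38  56  30  28  27  23  16 129 243 247 249 250 252 249 254 253 255 255
246  18  33  32  32  29  39  52  33  30  29  24  34 139 230 211 213 228 237 243 246 252 252
249  19  27  28  25  29  31  46  47  30  24  20  11  52 161 229 214 210 212 220 238 248 253
252  28  29  25  29  21  25  34  45  27  15 175 255 108  35 162 225 215 215 216 209 229 247
255  21  30  35  26  28  26  28  35  46  28  31 196 255  92  52 175 231 208 136  17  87 175
258  28  29  24  28  27  27  28  36  38  46  22  70 222 255  94  49 168 227 218 221 211 216
261  25  29  28  17  28  30  25  26  36  44  42  23  91 235 248   0  54 170 224 216 217 216
264  28  22  30  25  29  15  24  26  21  16  18   8  46  76  59  11   0 147 233 212 209 208
267  30  30  28  25  32  28  18  20   5  12 101 153  94  14   8   8  10  79 118 177 226 210
[... 1072 characters left out ...]
 136  70  56  92 140 135 135
271 238 232 144 146 149 139  53  11  40 152 239 130  11  29 109 141 141 131  32  13  52 143 134 130
272 235 239 240 243 245 251 239  26 143 236 128  24  31 110 143 139 138 129  51  18  79 141 138 135
273 242 243 245 244 244 244 248 236 223 115  12  15  82 144 139 134 137 138 137 136 138 137 136 135
274 208 208 206 206 218 255 255 255 255 115 130 178 172 171 157 161 154 148 148 149 147 145 142 141
275  43  44  46  44  46  63  65  63  66  58  62  71  68  74  97  98  95 105 136 135 133 131 140 173
[(706, [273.89, 198.56])] [(325, [556.23, 138.57]), (1705, [539.26, 335.39])]
[   1.94832772 -115.44949891]
[-3.31499140e-02 -1.13475676e+02]
[   2.06829333 -115.64308163]
```

```bash
python3 - <<'E'
from h import *
def dec(p): q=p-C; return np.array([q@U,q@Y,q@n]).round(1)
for a,b in(((331.8,263),(268.2,272.8)),((328.4,251.3),(274,266.3))):
    p=tri([ray("scene",a),ray("top",b)]);print(dec(p[0]),p[1])
print(np.arctan2(*(topanel(ray("scene",(331.8,263)),58)-topanel(ray("scene",(328.4,251.3)),58))[::-1]))
E
```

```text
[-28.6  21.6  56.5] [np.float64(0.26662546627722616), np.float64(0.26662546627710204)]
[-9.   9.2 58.3] [np.float64(0.0784312335979849), np.float64(0.07843123359797086)]
2.5372719040947906
```

step_arm:
  deltas: [3,-5.7,20,0,3,-5.7,25,0,3,-5.8,25,0,0,0,20,0,0,0,10,0,0,0,5,0,0,0,0,0,0,0,0,0]

```text
time_s: 20.77
eef_pos: [498.5, -280.7, 114.0]
tool_rot: [3.141, 0.001, 1.997]
contact_force: [0.2, 0.5, 0.5]
finger_gap: 0.003
gripper_force: 0.0
```

The selector is out (height 57–58) at 2.51–2.54, which is the wanted notch. Next I press the button along the normal.

step_arm:
  deltas: [-1.4,1.3,3.4,0,-0.8,1.8,3.4,0,-0.8,1.8,3.4,0,-0.8,1.8,3.4,0,0,0,0,0,0,0,0,0]

```text
time_s: 21.27
eef_pos: [505.3, -281.6, 99.3]
tool_rot: [-3.141, -0.0, 1.996]
contact_force: [0.1, -0.2, -0.0]
finger_gap: -0.004
gripper_force: 0.0
```

step_arm:
  deltas: [-0.4,0.9,1.7,0,-0.4,0.9,1.7,0,0,0,0,0,0,0,0,0]

```text
time_s: 21.6
eef_pos: [507.2, -281.7, 96.1]
tool_rot: [-3.142, -0.0, 1.996]
contact_force: [0.6, 0.2, -0.6]
finger_gap: 0.0
gripper_force: 0.0
```

step_arm:
  deltas: [-0.4,0.9,1.7,0,-0.4,0.9,1.7,0,0,0,0,0,0,0,0,0]

```text
time_s: 21.93
eef_pos: [509.1, -281.8, 92.9]
tool_rot: [-3.141, 0.0, 1.996]
contact_force: [-1.0, -0.3, 3.8]
finger_gap: -0.003
gripper_force: 1.5
```

Contact; I'll continue about 6 mm to the stop.

step_arm:
  deltas: [-0.4,0.9,1.7,0,-0.4,0.9,1.7,0,0,0,0,0,0,0,0,0]

```text
time_s: 22.27
eef_pos: [511.0, -281.8, 89.7]
tool_rot: [-3.141, 0.0, 1.996]
contact_force: [-3.3, 0.3, 7.1]
finger_gap: -0.003
gripper_force: 4.0
```

step_arm:
  deltas: [-0.2,0.5,0.9,0,-0.2,0.5,0.9,0,0,0,0,0,0,0,0,0]

```text
time_s: 22.6
eef_pos: [511.4, -281.9, 89.0]
tool_rot: [-3.14, 0.001, 1.995]
contact_force: [-8.7, 0.7, 19.0]
finger_gap: -0.003
gripper_force: 10.5
```

step_arm:
  deltas: [-0.2,0.5,0.9,0,-0.2,0.5,0.9,0,0,0,0,0,0,0,0,0]

```text
time_s: 22.93
eef_pos: [511.8, -281.9, 88.5]
tool_rot: [-3.138, 0.001, 1.995]
contact_force: [-13.2, 2.8, 33.5]
finger_gap: -0.002
gripper_force: 17.7
```

It's at the hard stop (33 N). I'll release and rise clear.

step_arm:
  deltas: [0.8,-1.8,-3.4,0,0.8,-1.8,-3.4,0,0.8,-1.8,-3.4,0,0.8,-1.8,-3.4,0,0,0,-20,0,0,0,-30,0,0,0,-30,0,0,0,-30,0,0,0,0,0,0,0,0,0]

```text
time_s: 23.77
eef_pos: [506.6, -281.8, 210.9]
tool_rot: [3.139, 0.003, 1.996]
contact_force: [0.0, -0.2, 0.3]
finger_gap: 0.001
gripper_force: 0.0
```

```bash
python3 go.py; python3 top.py; python3 - <<'E'
from h import *
sc=eyes.capture("scene");tp=eyes.capture("top");print(blob(sc,"green",(270,215,375,310)),blob(sc,"orange",(200,170,300,240)),blob(cv2.imread("pics/scene0.png")[:,:,::-1].copy(),"orange",(200,170,300,240)))
cv2.imwrite("pics/end.png",np.hstack([cv2.resize(sc[150:310,200:400],(500,400),interpolation=2),cv2.resize(tp[150:290,230:360],(290,400))])[:,:,::-1])
E
```

```text
[ 506.6 -281.8  210.9] [3.139e+00 3.000e-03 1.996e+00] q [ 0.91  0.51 -0.7   1.65  0.36  1.1   0.53] F [ 0.  -0.2  0.3] t 23.8
240  29  25  24  36  48  43  36  24  26   0 188 255 255 253 252 252 252 252 255 255 255   0
243  27  30  28  27  42  49  37  28  34  23  18 139 242 246 249 250 252 248 254 253 255 255
246  34  23  29  31  21  44  53  38  32  22  12  33 141 232 220 213 224 238 239 247 252 252
249  28  29  29  25  29  29  46  45  37  25  16  17  55 162 232 212 211 208 221 238 248 254
252  32  32  33  25  27  25  32  43  39  11 176 255 110  38 164 226 214 215 215 217 230 246
255  26  27  25  26  31  25  28  31  43  30  34 191 255  94  51 176 228 213 134  17  80 179
258  26  29  30  29  27  22  25  30  42  46  21  73 220 255 100  43 171 224 221 218 214 216
261  27  24  34  23  34  27  30  30  32  50  44  15  96 237 249   0  51 169 226 214 217 213
264  36  28  29  26  29  26  30  29  27  17  15   4  46  78  53   8   0 148 232 217 207 211
267  24  23  32  30  34  29  22  16   9  14  96 154  91   9  14   4  13  81 119 175 225 212
[(158, [349.02, 233.38])] [(21, [213.38, 171.29]), (1102, [223.89, 205.8])] [(21, [213.38, 171.29]), (1084, [224.05, 205.62])]
```

View pics/end.png

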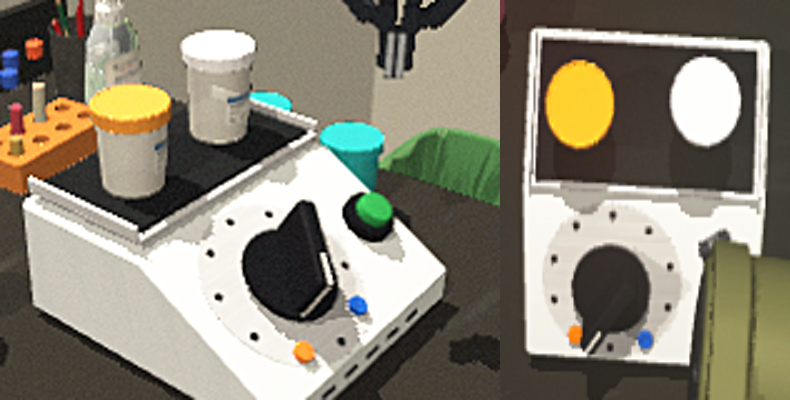

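The final view shows the pointer toward the orange stud (305,351), the knob out, the green button sprung back at (375,208), both cups standing, and the arm clear. I'm handing in.

```bash
python3 -c "
from bench import env
print(env.job_done())"
```

```text
the job is handed in; nothing more can be done
None
```

I set the selector to the orange-stud notch and it sprang out and locked there. I then pressed the green button fully in and let go, and left both cups standing on the platform; the job was handed in at about 24 s.

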